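Find the denture pot's own lid and snap it on

ROBOT

A 6-joint arm with a two-finger parallel gripper is mounted at the origin on the work surface. World frame = base frame: x ahead of the robot, y to its left, z up, the work surface at z = 0. Lengths are in m, angles in rad, forces in N, time in s.
With the tool pointing down it reaches from about 0.275 to 0.725 m from the base axis. Payload 5.6 kg.
Tool frame: the origin (TCP) lies between the finger pads; the fingertips stand 25 mm ahead of it and the grasp point (between the pads) lies 6 mm ahead of it; z points along the fingers, y is the line along which they close (so a half turn about z gives the same grasp; the last joint's range is limited). The gripper opens to 85 mm and grips with 20 to 120 N. Pads are 22 mm wide; open, the fingers measure 114 mm over their backs; the gripper's body (76 mm by 85 mm) begins 54 mm behind the grasp point. The pads swing forward as they close: fully open they stand 13 mm farther back than shut.
Start: joints at [-0.989, 0.255, 0.108, 0, -1.424, -0.285], TCP at [0.161, -0.526, 0.256] pointing down, gripper open.
Joint ranges: [-2.95, 2.95], [-1.21, 1.97], [-1.09, 1.5], [-2.87, 1.71], [-2.94, -0.07], [-3.05, 3.05]. Speed limits (rad/s): [2.57, 2.57, 3.14, 3.14, 3.14, 3.14].

INTERFACE

Orientations are given as a 3x3 rotation matrix whose columns are the frame's x, y, z axes.
In Python, from plant import sense, capture, calibration, job_done gives the robot as it stands. The module is installed in compiled form; this text tells all that it offers.
- The arm moves only by the shell command python3 -m inch 'ROWS'. ROWS is JSON, one flat list of numbers, 5 for each row, row after row: the closure, from 0 (fully open) to 1 (shut), then the shift along the tool's x, y, z in cm, then the turn about the tool's z in degrees. In form: [claw, dx, dy, dz, yaw, claw, dx, dy, dz, yaw, ...]. A call has 1 to 20 rows; each row shifts and turns the commanded pose from where the row before left it, along the tool's axes as they then stand; what a row does not reach is not made up. A row lasts 1/8 s, in which the tool goes at most 62.5 mm and 10.7 degrees, less where a joint would pass 70% of its speed; a pose out of reach is approached as far as the arm can. A call is refused whole if a number of a shift passes 6.25 or a number of a turn 10.7, either way. A call with a gripper value outside its range is refused whole. The fingers move at their own pace and stop on an object; the grip force is fixed at half the most. Time passes only in rows, so rows that do not move let the fingers close. It gives the time, the measured TCP pose, the force, the opening and the grip force at its end, in the units of the state.
- sense(): the state, without advancing time (a new reading comes with each control period).
- capture(name): name is "side" or "top"; returns (picture, depth): 400x640x3 uint8, red, green, blue; 400x640 float32, m along the optical axis (not along the pixel's ray), 0 where there is no reading.
- calibration(name): a dict with "camera_matrix" (3x3 intrinsics, pixels), "extrinsics" (4x4, takes a point from world to camera coordinates). Camera axes: x right, y down, z forward; pixel columns grow to the right and rows downward; lengths in m; the calibration is good to about 2 mm. A picture is of the moment at which its call begins. calibration takes no time and is no camera call.
- job_done(): hands the job in; it is judged then, once.
The state is a dict: "clock": time; "joint_positions": joint angles; "dq": joint speeds; "tau": joint torques, N m; "eef_pos": TCP position; "orientation": TCP orientation; "ft_force": force on the tool from outside, world axes, zero at the start; "torque": the same for the moment, N m; "gripper_width": opening from 0.0 (shut) to 1.0 (fully open); "grip_force": force on a finger pad.
Only numpy, scipy, OpenCV 4.12 (cv2) and the standard library are available. Lean on these libraries where they do the work, as an engineer would, in place of code of your own. Each camera call takes 0.05 s, during which the arm holds its last target. There are 200 camera calls.

TASK

Close the open navy denture pot on the windowsill: of the three look-alike navy lids standing about, pick the one whose size fits the pot's mouth, set it on the pot and press it down until it snaps fully home, flange on the rim all round. The two lids that do not fit must end up on the sill, out of the pot and off it.

Things in the scene. Friction and masses are not known exactly. Their poses are not given: they have to be found in the camera images.
- pot_rim (a point): Centre of the navy pot's mouth at rim height (100 mm up), z up. Fixed; 76 mm across, mouth 64 mm. Four sprung balls inside narrow it to 55 mm: the right lid rests on them, flange about 11 mm above the rim; about 6 N down on its knob snaps it home, flange on the rim (lid centre 3 mm, knob top 28 mm above rim). Too small drops in, too big stays up. The plug's taper centres a lid set down up to 8 mm off.
- lid_60_mid (a point): Centre (on the axis, half-way up) of the navy lid with a round flange 60 mm across; 50 mm tall, z up, standing on its plug. Plug 22 mm tall, 32 mm across at the foot, widening over 11 mm to a bead 44 mm across; flange 5 mm thick, its underside 3 mm below this point; on top a round knob 24 mm across, from 2 to 25 mm above this point. Yaw does not matter.
- lid_80_mid (a point): Centre (on the axis, half-way up) of the navy lid with a round flange 80 mm across; 50 mm tall, z up, standing on its plug. Plug 22 mm tall, 42 mm across at the foot, widening over 11 mm to a bead 60 mm across; flange 5 mm thick, its underside 3 mm below this point; on top a round knob 24 mm across, from 2 to 25 mm above this point. Yaw does not matter.
- lid_100_mid (a point): Centre (on the axis, half-way up) of the navy lid with a round flange 100 mm across; 50 mm tall, z up, standing on its plug. Plug 22 mm tall, 60 mm across at the foot, widening over 11 mm to a bead 78 mm across; flange 5 mm thick, its underside 3 mm below this point; on top a round knob 24 mm across, from 2 to 25 mm above this point. Yaw does not matter.
Not all that is in view belongs to the job. What is shaped like the part that bears lid_100_mid but red or yellow is not meant.

How it is judged:
At the end, for the whole second after the job is handed in: The 80 mm lid is snapped onto the pot and at rest: its centre within 10 mm of the pot's axis and 3 mm (-6, +4 mm) above the rim, upright within 10 degrees. The 60 mm and 100 mm lids lie on the sill, their centres lower than 60 mm and more than 50 mm sideways from the pot's axis (horizontal distance between lid_80_mid and pot_rim below 0.01 m and z of lid_80_mid in the frame of pot_rim between -0.003 and 0.007 m and angle between lid_80_mid's own z axis and vertical below 0.17 rad and height (world z) of each of lid_60_mid, lid_100_mid below 0.06 m and horizontal distance between each of lid_60_mid, lid_100_mid and pot_rim above 0.05 m and linear speed of lid_80 below 0.02 m/s); the robot touches nothing.
It also fails if it takes over 42 s, if anything falls off the work surface, if the arm or the gripper's body presses on something with over 40 N, if the wrist force passes 120 N, or if a joint passes its speed limit or range.

## Working session

There is one attempt and no reset: what is moved stays moved. The work goes in short steps, Python scripts to look and compute and a shell command to move; the robot and the scene stay as the last step left them, time stands still between calls to the robot, and variables do not carry over. Pictures are saved under pics/ and viewed, at most 10 in all, crops included, and the job is handed in when it is done.

```bash
mkdir -p pics
cat > h.py <<'E'
import numpy as np,cv2
from plant import sense,capture,calibration
def cloud(n,d):
    c=calibration(n);K=c["camera_matrix"];E=np.array(c["extrinsics"]);K=np.array(K)
    v,u=np.mgrid[:400,:640]
    P=np.stack([(u-K[0,2])/K[0,0]*d,(v-K[1,2])/K[1,1]*d,d],-1)
    return (P-E[:3,3])@E[:3,:3]
E
python3 - <<'E'
from h import *
ims=[]
for n in("top","side"):
    p,d=capture(n);np.savez(n,p=p,d=d);cv2.imwrite(f"pics/{n}.png",p[...,::-1])
    print(n,np.linalg.inv(np.array(calibration(n)["extrinsics"])).round(3).tolist())
s=sense();print(s["clock"],s["eef_pos"],s["orientation"],s["ft_force"])
E
```

```text
top [[0.171, -0.965, 0.2, 0.296], [-0.985, -0.167, 0.033, 0.024], [0.001, -0.202, -0.979, 1.004], [0.0, 0.0, 0.0, 1.0]]
side [[-0.94, -0.19, 0.283, 0.207], [-0.34, 0.486, -0.805, 0.754], [0.015, -0.853, -0.522, 0.559], [0.0, 0.0, 0.0, 1.0]]
0.1 [ 0.16078845 -0.52555475  0.25548484] [[-9.56300974e-01 -2.92383535e-01 -5.61728335e-04]
 [-2.92384067e-01  9.56299609e-01  1.61725250e-03]
 [ 6.43225859e-05  1.71082055e-03 -9.99998534e-01]] [-0.03959437  0.10850447 -0.03703324]
```

View pics/top.png

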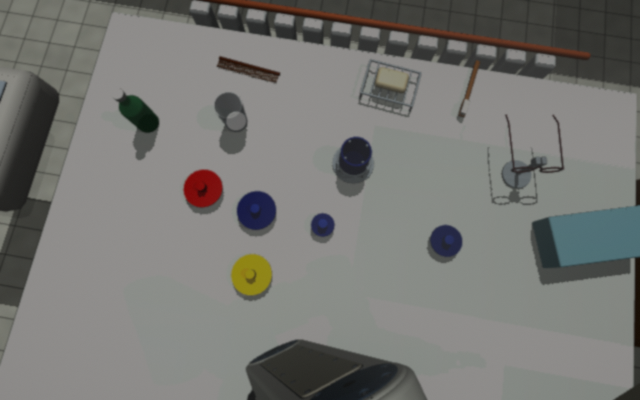

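View pics/side.png

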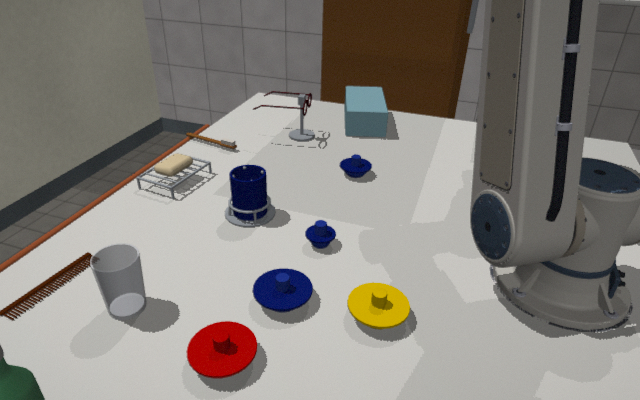

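The top view shows the pot at (356,155). There are three navy lids, at (257,210) looking like 100, (322,225) looking like 60 and (446,240) looking like 80; the red and yellow ones are decoys. Next I'll measure the flange sizes.

Run:
```python
from h import *
for n,pts in(("top",[(257,210),(322,225),(446,240),(356,155)]),("side",[(283,290),(320,236),(356,167),(249,193)])):
    f=np.load(n+".npz");p,d=f["p"],f["d"];W=cloud(n,d)
    hsv=cv2.cvtColor(p,cv2.COLOR_RGB2HSV);m=((hsv[...,0]>105)&(hsv[...,0]<135)&(hsv[...,1]>110)).astype(np.uint8)
    N,L,S,C=cv2.connectedComponentsWithStats(m)
    for i in range(1,N):
        if S[i,4]<80: continue
        q=W[(L==i)&(d>0)]
        z=q[:,2];print(n,C[i].round(),S[i,4],"zpct",np.percentile(z,[2,50,98]).round(3))
        for a,b in((.018,.034),(.038,.06),(.09,.12)):
            r=q[(z>a)&(z<b)]
            if len(r)>15:
                (cx,cy),R=cv2.minEnclosingCircle(r[:,:2].astype(np.float32));print("   z",a,b,len(r),"circ",round(cx,4),round(cy,4),"diam",round(2*R,4), "med",np.median(r,0).round(4))
# box extent on the right and specs
f=np.load("top.npz");W=cloud("top",f["d"])
for u,v in((560,250),(600,235),(540,245),(530,165),(517,175),(500,300)):print(u,v,W[v,u].round(3))
im=f["p"][190:270,220:480];cv2.imwrite("pics/crop.png",cv2.resize(im,None,fx=3,fy=3,interpolation=2)[...,::-1])
```

```text
top [256. 210.] 1059 zpct [0.024 0.028 0.052]
   z 0.018 0.034 975 circ 0.4435 0.2149 diam 0.0954 med [0.443  0.214  0.0279]
   z 0.038 0.06 77 circ 0.4447 0.2126 diam 0.0234 med [0.4443 0.2125 0.0505]
top [322. 224.] 287 zpct [0.025 0.029 0.052]
   z 0.018 0.034 213 circ 0.4352 0.0436 diam 0.0533 med [0.4377 0.0435 0.0279]
   z 0.038 0.06 73 circ 0.4371 0.0427 diam 0.0237 med [0.4368 0.0429 0.0504]
top [446. 240.] 570 zpct [0.024 0.028 0.053]
   z 0.018 0.034 491 circ 0.449 -0.2659 diam 0.0739 med [ 0.4499 -0.2634  0.0276]
   z 0.038 0.06 75 circ 0.4501 -0.2663 diam 0.0241 med [ 0.4501 -0.266   0.0509]
side [355. 166.] 464 zpct [0.009 0.027 0.05 ]
   z 0.018 0.034 331 circ 0.4491 -0.2632 diam 0.0828 med [ 0.4428 -0.2549  0.0267]
   z 0.038 0.06 66 circ 0.4478 -0.2613 diam 0.0252 med [ 0.4481 -0.2579  0.0471]
side [248. 187.] 1421 zpct [0.033 0.076 0.1  ]
   z 0.018 0.034 37 circ 0.6098 0.0011 diam 0.071 med [0.5868 0.018  0.0322]
   z 0.038 0.06 309 circ 0.6111 -0.0006 diam 0.0724 med [0.597  0.0238 0.0487]
   z 0.09 0.12 346 circ 0.6146 -0.0069 diam 0.0806 med [6.122e-01 6.000e-04 9.630e-02]
side [244. 216.] 115 zpct [0.007 0.014 0.022]
   z 0.018 0.034 28 circ 0.6124 0.0264 diam 0.047 med [0.61   0.0287 0.0198]
side [320. 234.] 549 zpct [0.007 0.027 0.05 ]
   z 0.018 0.034 351 circ 0.4365 0.0453 diam 0.0602 med [0.4302 0.0533 0.0267]
   z 0.038 0.06 119 circ 0.4365 0.0454 diam 0.0248 med [0.4345 0.0492 0.0481]
side [282. 289.] 1963 zpct [0.024 0.027 0.05 ]
   z 0.018 0.034 1743 circ 0.4436 0.2149 diam 0.1015 med [0.4384 0.2241 0.0266]
   z 0.038 0.06 177 circ 0.4437 0.2169 diam 0.0259 med [0.443  0.22   0.0488]
560 250 [ 0.464 -0.515  0.08 ]
600 235 [ 0.515 -0.605  0.081]
540 245 [ 0.48  -0.503  0.014]
530 165 [ 0.657 -0.43   0.086]
517 175 [ 0.654 -0.435  0.01 ]
500 300 [ 0.329 -0.421  0.001]
```

View pics/crop.png

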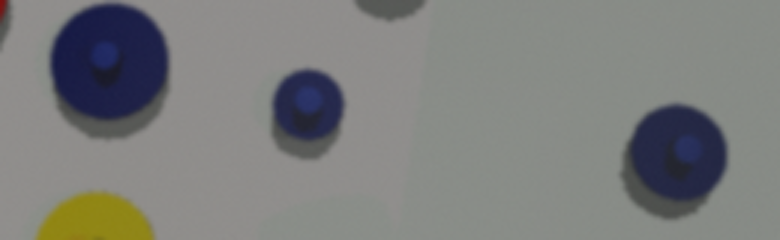

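The crop shows three navy lids: (107,60) measures about 100 mm, (308,103) about 60 mm and (680,152), top-view pixel (446,240), about 80 mm. The last is the one that fits. It measured 74–83 mm at flange height 0.028 and knob top 0.051, which matches the description. Next is the pot rim.

Run:
```python
from h import *
for n in("top","side"):
    f=np.load(n+".npz");W=cloud(n,f["d"]).reshape(-1,3)
    q=W[(np.hypot(W[:,0]-.613,W[:,1])<.07)&(W[:,2]>.094)&(W[:,2]<.108)]
    (cx,cy),R=cv2.minEnclosingCircle(q[:,:2].astype(np.float32));print(n,len(q),cx,cy,2*R,np.median(q[:,2]),q.min(0),q.max(0))
    e=cv2.fitEllipse(q[:,:2].astype(np.float32));print(e)
s=sense();R=np.array(s["orientation"])
d=np.array([.4495,-.2645,.25])-s["eef_pos"];print("tool shift cm to above lid",(R.T@d*100).round(2))
```

```text
top 239 0.6155626177787781 -0.007842110469937325 0.07647382467985153 0.10011851643246142 [ 0.57802884 -0.04548779  0.09412523] [0.65367493 0.02928151 0.10458821]
((0.6149609684944153, -0.007969016209244728), (0.07008828967809677, 0.07060036808252335), 69.81263732910156)
side 275 0.6146273016929626 -0.0068545048125088215 0.08063087612390518 0.09808288063345436 [ 0.57756288 -0.0463678   0.09404628] [0.6522435  0.03319294 0.10113655]
((0.6143121719360352, -0.005232628434896469), (0.06995085626840591, 0.07114347815513611), 20.634273529052734)
tool shift cm to above lid [-35.24  16.52   0.57]
```

Pot centre is about (0.615, -0.007) with the rim at z 0.100. The 80 mm lid is at about (0.449, -0.265). Moving above the lid.

```bash
python3 -m inch '[0.5,-2.94,1.38,0,0,0.5,-2.94,1.38,0,0,0.5,-2.94,1.38,0,0,0.5,-2.94,1.38,0,0,0.5,-2.94,1.38,0,0,0.5,-2.94,1.38,0,0,0.5,-2.94,1.38,0,0,0.5,-2.94,1.38,0,0,0.5,-2.94,1.38,0,0,0.5,-2.94,1.38,0,0,0.5,-2.94,1.38,0,0,0.5,-2.94,1.38,0,0,0.5,0,0,3,0,0.5,0,0,3,0,0.5,0,0,3,0,0.5,0,0,2,0,0.5,0,0,0,0,0.5,0,0,0,0]'
cat > go.py <<'E'
import sys;from h import *
s=sense();R=np.array(s["orientation"]);t=np.array(eval(sys.argv[1]))
print(s["clock"],np.round(s["eef_pos"],4),"shift cm",(R.T@(t-s["eef_pos"])*100).round(2),"F",np.round(s["ft_force"],2),"w",s["gripper_width"],"g",s["grip_force"])
E
python3 go.py '[.449,-.2645,.055]'
python3 - <<'E'
from h import *
o=[]
for n,(u,v) in(("top",(446,240)),("side",(356,167))):
    p,d=capture(n);c=p[max(0,v-60):v+40,u-65:u+65];o.append(cv2.resize(c,(520,400)))
cv2.imwrite("pics/a.png",np.hstack(o)[:,:,::-1][:, :1040]) if 0 else cv2.imwrite("pics/a.png",cv2.resize(np.hstack(o),(800,308))[...,::-1])
E
```

```text
clock: 2.35
eef_pos: [0.4502, -0.2647, 0.1471]
orientation: [[-0.956, -0.293, 0.001], [-0.293, 0.956, -0.001], [-0.001, -0.001, -1.0]]
ft_force: [-0.8, 0.1, 0.2]
gripper_width: 0.5
grip_force: 0.0
2.35 [ 0.4502 -0.2647  0.1471] shift cm [0.12 0.06 9.21] F [-0.76  0.1   0.22] w 0.5003735406790669 g 0.0
```

View pics/a.png

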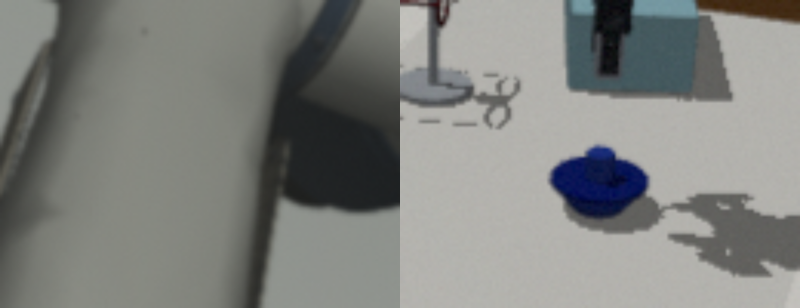

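In the side crop the fingers (608,40) hang above the knob (600,155), and the top view is hidden by the arm. Descending.

```bash
python3 -m inch '[0.5,0.1,0.05,2,0,0.5,0,0,2,0,0.5,0,0,2,0,0.5,0,0,1.5,0,0.5,0,0,1,0,0.5,0,0,0.8,0,0.5,0,0,0,0,1,0,0,0,0,1,0,0,0,0,1,0,0,0,0,1,0,0,0,0,1,0,0,0,0]'; python3 go.py '[.615,-.007,.18]'
```

```text
clock: 3.95
eef_pos: [0.4492, -0.2645, 0.054]
orientation: [[-0.956, -0.293, 0.001], [-0.293, 0.956, -0.001], [-0.001, -0.001, -1.0]]
ft_force: [-0.1, -0.0, 5.1]
gripper_width: 0.255
grip_force: 58.8
3.95 [ 0.4492 -0.2645  0.054 ] shift cm [-23.4   19.76 -12.6 ] F [-0.11 -0.03  5.06] w 0.25522046397804093 g 58.83732318878174
```

```bash
python3 -m inch '[1,0,0,-0.5,0,1,0,0,-1.5,0,1,0,0,-3,0,1,0,0,-4,0,1,0,0,-4,0,1,0,0,0,0,1,0,0,0,0]'
python3 - <<'E'
from h import *
p,d=capture("side");cv2.imwrite("pics/b.png",cv2.resize(p[20:200,270:450],(600,600),interpolation=2)[...,::-1])
E
python3 go.py '[.615,-.007,.185]'
```

```text
clock: 4.82
eef_pos: [0.4483, -0.2639, 0.1832]
orientation: [[-0.956, -0.292, -0.0], [-0.292, 0.956, 0.001], [0.0, 0.001, -1.0]]
ft_force: [-0.8, 0.4, -0.5]
gripper_width: 0.256
grip_force: 58.8
4.875 [ 0.4481 -0.2639  0.1826] shift cm [-23.47  19.69  -0.24] F [ 0.16  0.58 -0.7 ] w 0.25787266444889284 g 58.80831599235535
```

View pics/b.png

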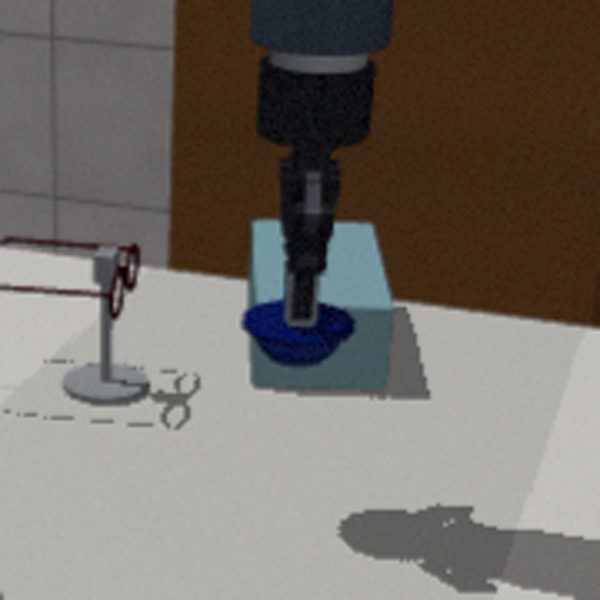

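The lid hangs level from the fingers (crop 298,330), clear of the sill. Carrying it to above the pot.

```bash
python3 -m inch '[1,0,0,-1.5,0,1,-1.0,0.8,0,0,1,-1.96,1.64,0,0,1,-1.96,1.64,0,0,1,-1.96,1.64,0,0,1,-1.96,1.64,0,0,1,-1.96,1.64,0,0,1,-1.96,1.64,0,0,1,-1.96,1.64,0,0,1,-1.96,1.64,0,0,1,-1.96,1.64,0,0,1,-1.96,1.64,0,0,1,-1.96,1.64,0,0,1,-1,0.8,0,0,1,0,0,0,0,1,0,0,0,0]'; python3 go.py '[.615,-.007,.165]'
python3 - <<'E'
from h import *
p,d=capture("side");W=cloud("side",d);cv2.imwrite("pics/c.png",cv2.resize(p[60:240,160:340],(600,600),interpolation=2)[...,::-1])
hsv=cv2.cvtColor(p,cv2.COLOR_RGB2HSV);m=(hsv[...,0]>105)&(hsv[...,0]<135)&(hsv[...,1]>110)
q=W[m&(d>0)&(W[...,2]>.12)&(np.hypot(W[...,0]-.615,W[...,1])<.1)];print(q.min(0),q.max(0));print(cv2.minEnclosingCircle(q[:,:2].astype(np.float32)))
E
```

```text
clock: 6.88
eef_pos: [0.6163, -0.008, 0.1983]
orientation: [[-0.956, -0.292, -0.0], [-0.292, 0.956, -0.0], [0.0, -0.0, -1.0]]
ft_force: [-0.6, -0.4, -1.5]
gripper_width: 0.253
grip_force: 58.8
6.875 [ 0.6163 -0.008   0.1983] shift cm [0.09 0.13 3.33] F [-0.56 -0.36 -1.5 ] w 0.2531356560548262 g 58.839245438575745
[ 0.57101258 -0.0577209   0.14678928] [0.65506562 0.05476757 0.43630071]
((0.6105467081069946, -0.0014766622334718704), 0.05692238733172417)
```

View pics/c.png

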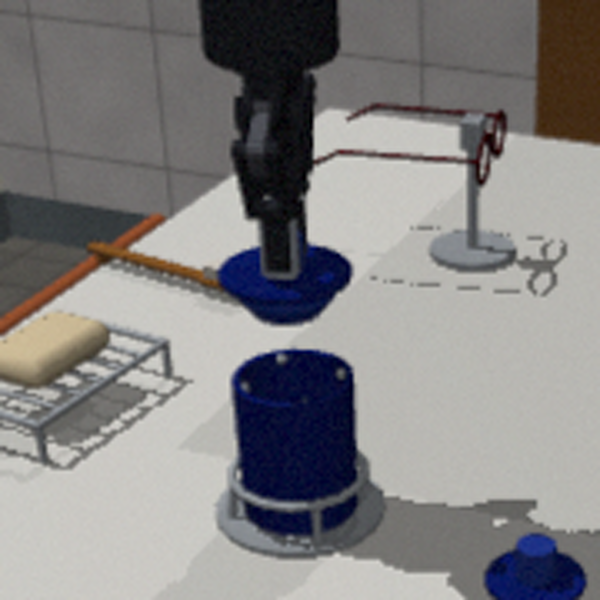

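The lid (286,275) is over the pot mouth (294,380) within a few millimetres. Lowering to the balls, where the TCP should be about 0.143.

```bash
python3 -m inch '[1,0.1,0.1,1.5,0,1,0,0,1.5,0,1,0,0,1,0,1,0,0,0.7,0,1,0,0,0.5,0,1,0,0,0.3,0,1,0,0,0,0,1,0,0,0,0]'; python3 go.py '[.615,-.007,.132]'
```

```text
clock: 7.92
eef_pos: [0.6155, -0.0068, 0.1436]
orientation: [[-0.956, -0.292, 0.001], [-0.292, 0.956, 0.0], [-0.001, -0.0, -1.0]]
ft_force: [-0.3, -0.4, -0.1]
gripper_width: 0.255
grip_force: 58.9
7.925 [ 0.6155 -0.0068  0.1436] shift cm [ 0.05 -0.01  1.16] F [-0.27 -0.36 -0.14] w 0.2545913475702695 g 58.88397037982941
```

```bash
python3 -m inch '[1,0,0,0.2,0,1,0,0,0.2,0,1,0,0,0.2,0,1,0,0,0.2,0,1,0,0,0,0]'; python3 -m inch '[1,0,0,0.2,0,1,0,0,0.1,0,1,0,0,0.1,0,1,0,0,0,0]'; python3 go.py '[.615,-.007,.132]'
```

```text
clock: 8.55
eef_pos: [0.6161, -0.0067, 0.1351]
orientation: [[-0.956, -0.292, 0.002], [-0.292, 0.956, 0.0], [-0.002, -0.0, -1.0]]
ft_force: [4.0, -0.1, -4.0]
gripper_width: 0.258
grip_force: 58.8
clock: 9.05
eef_pos: [0.6148, -0.0068, 0.132]
orientation: [[-0.956, -0.293, -0.001], [-0.293, 0.956, -0.0], [0.001, 0.0, -1.0]]
ft_force: [-3.4, 0.4, 5.9]
gripper_width: 0.257
grip_force: 59.9
9.05 [ 0.6148 -0.0068  0.132 ] shift cm [-0.01 -0.03  0.  ] F [-3.38  0.4   5.87] w 0.25724522979243847 g 59.94329631328583
```

```bash
python3 -m inch '[1,0,0,0.15,0,1,0,0,0.1,0,1,0,0,0,0]'; python3 -m inch '[1,0,0,-0.2,0,0.5,0,0,0,0,0.5,0,0,0,0,0.5,0,0,0,0,0.5,0,0,-0.5,0,0.5,0,0,-2,0,0.5,0,0,-3,0,0.5,0,0,-4,0,0.5,-3,0,-4,0,0.5,0,0,0,0]'
python3 - <<'E'
from h import *
p,d=capture("side");W=cloud("side",d);cv2.imwrite("pics/d.png",cv2.resize(p[130:240,190:300],(600,600),interpolation=2)[...,::-1])
hsv=cv2.cvtColor(p,cv2.COLOR_RGB2HSV);m=(hsv[...,0]>105)&(hsv[...,0]<135)&(hsv[...,1]>110)
q=W[m&(d>0)&(W[...,2]>.09)&(W[...,2]<.16)&(np.hypot(W[...,0]-.615,W[...,1])<.06)]
for a,b in((.1,.112),(.118,.14)):
    r=q[(q[:,2]>a)&(q[:,2]<b)];print(len(r),cv2.minEnclosingCircle(r[:,:2].astype(np.float32)),np.percentile(r[:,2],[5,50,98]))
E
```

```text
clock: 9.43
eef_pos: [0.6148, -0.0068, 0.1319]
orientation: [[-0.956, -0.293, 0.001], [-0.293, 0.956, -0.0], [-0.001, -0.001, -1.0]]
ft_force: [-8.6, 1.3, 16.4]
gripper_width: 0.259
grip_force: 61.0
clock: 10.68
eef_pos: [0.6465, 0.0023, 0.2695]
orientation: [[-0.956, -0.293, 0.007], [-0.293, 0.956, 0.001], [-0.007, -0.002, -1.0]]
ft_force: [-0.9, -0.0, -0.6]
gripper_width: 0.5
grip_force: 0.0
506 ((0.6134088039398193, -0.005380404181778431), 0.04047083482146263) [0.10231547 0.10457114 0.1098346 ]
88 ((0.6146300435066223, -0.005143801681697369), 0.01236588042229414) [0.11834711 0.12601128 0.12885316]
```

View pics/d.png

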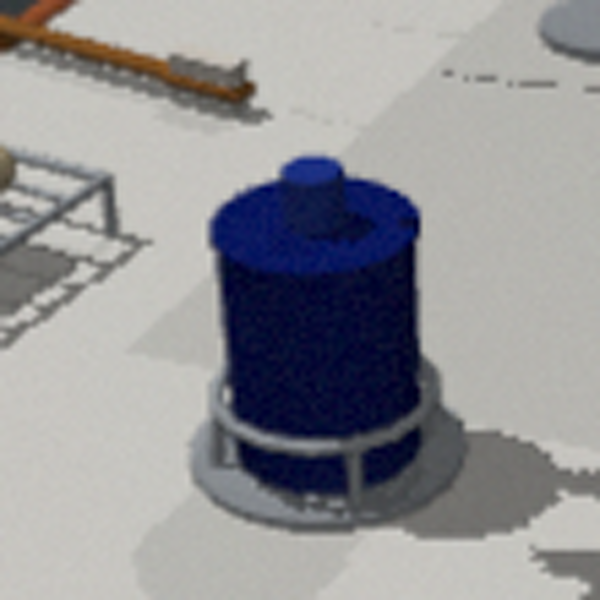

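The lid is home: its flange (315,230) sits on the rim all round and the knob top is at 0.128, as expected. The gripper is clear.

```bash
python3 -c "
from plant import job_done;print(job_done())"
```

```text
the job is handed in; nothing more can be done
None
```

The 80 mm navy lid is snapped home on the pot, with its flange on the rim and its knob top about 28 mm above it; the 60 mm and 100 mm lids were never touched, and I handed the job in at about 11 s of the 42 s allowed.

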